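Load the press rack: upper dies behind their lower dies

TASK

Make the setting dies ready for the lever press: move the row of four upper dies from the pale wooden block to the empty back row of the dark stepped rack, in the same order as the lower dies in its front row, so that each upper die stands directly behind the lower die of its own colour. Set each one down gently, upright and right down in its recess (do not drop it), and leave the lower dies where they are.

Things in the scene. Friction and masses are not known exactly. Their poses are not given: they have to be found in the camera images.
- press_rack: Fixed stepped rack of dark wood, 105 mm deep (x) by 224 (y); origin: centre of its underside. High back step (+x side, away from the robot; yaw within 0.17 rad): top 36 mm up, four empty round recesses 40 mm wide, 12 deep (floor 24 mm up), centres at x +26, y +75, +25, -25, -75 mm. Low front step (-x): top 24 mm up, recesses at x -26.5, same y. Stands nearer or farther than die_block.
- die_block: Fixed block of pale wood, 58 mm deep (x), 222 long (y), 26 high, with one row of four round recesses 40 mm wide, 12 deep (floor 14 mm up) at y +75, +25, -25, -75 mm; the upper dies start in them in any order. Origin: centre of its underside; yaw within 0.17 rad.
- upper_red: Upper press die with a red grip: loose, round, upright, 74 mm tall, 0.11 to 0.22 kg. Origin: centre of its flat underside, z up its axis. Steel foot 26 mm wide, 13 high; steel neck 21 wide; red plastic sleeve 24 wide from 26 to 62 mm up (grip it there, about 45 mm up); steel stem 11 wide on top. From above: a red ring with a steel dot, tall. Starts in a recess of die_block.
- upper_yellow: Upper press die with a yellow grip: loose, round, upright, 74 mm tall, 0.11 to 0.22 kg. Origin: centre of its flat underside, z up its axis. Steel foot 26 mm wide, 13 high; steel neck 21 wide; yellow plastic sleeve 24 wide from 26 to 62 mm up (grip it there, about 45 mm up); steel stem 11 wide on top. From above: a yellow ring with a steel dot, tall. Starts in a recess of die_block.
- upper_green: Upper press die with a green grip: loose, round, upright, 74 mm tall, 0.11 to 0.22 kg. Origin: centre of its flat underside, z up its axis. Steel foot 26 mm wide, 13 high; steel neck 21 wide; green plastic sleeve 24 wide from 26 to 62 mm up (grip it there, about 45 mm up); steel stem 11 wide on top. From above: a green ring with a steel dot, tall. Starts in a recess of die_block.
- upper_blue: Upper press die with a blue grip: loose, round, upright, 74 mm tall, 0.11 to 0.22 kg. Origin: centre of its flat underside, z up its axis. Steel foot 26 mm wide, 13 high; steel neck 21 wide; blue plastic sleeve 24 wide from 26 to 62 mm up (grip it there, about 45 mm up); steel stem 11 wide on top. From above: a blue ring with a steel dot, tall. Starts in a recess of die_block.
- lower_red: Lower press die with a red rim, mate of the red upper die: flat disc 33 mm wide, 17 high; from above red with a steel dish in the middle. Origin: centre of its flat underside. Lies loose in one of press_rack's front recesses (36.5 mm wide, 8 deep, floor 16 mm up), in any order, 9 mm proud of the step; it stays there.
- lower_yellow: Lower press die with a yellow rim, mate of the yellow upper die: flat disc 33 mm wide, 17 high; from above yellow with a steel dish in the middle. Origin: centre of its flat underside. Lies loose in one of press_rack's front recesses (36.5 mm wide, 8 deep, floor 16 mm up), in any order, 9 mm proud of the step; it stays there.
- lower_green: Lower press die with a green rim, mate of the green upper die: flat disc 33 mm wide, 17 high; from above green with a steel dish in the middle. Origin: centre of its flat underside. Lies loose in one of press_rack's front recesses (36.5 mm wide, 8 deep, floor 16 mm up), in any order, 9 mm proud of the step; it stays there.
- lower_blue: Lower press die with a blue rim, mate of the blue upper die: flat disc 33 mm wide, 17 high; from above blue with a steel dish in the middle. Origin: centre of its flat underside. Lies loose in one of press_rack's front recesses (36.5 mm wide, 8 deep, floor 16 mm up), in any order, 9 mm proud of the step; it stays there.
Not all that is in view belongs to the job. What is shaped like the upper_green but orange is not meant. What is shaped like the lower_red but pink is not meant.

How it is judged:
By the outcome, as a careful person would: the job done as asked, in the order asked, and still so for the second after the job is handed in, with the robot touching nothing.
It also fails if it takes over 88 s, if anything falls off the work surface, if the arm or the gripper's body presses on something with over 40 N, if the wrist force passes 120 N, or if a joint passes its speed limit or range.

ROBOT

A 6-joint arm with a two-finger parallel gripper is mounted at the origin on a cart in front of the work surface, level with it; the furniture and walls round the work are solid. World frame = base frame: x ahead of the robot, y to its left, z up, the work surface at z = 0. Lengths are in m, angles in rad, forces in N, time in s.
With the tool pointing down it reaches from about 0.3 to 0.875 m from the base axis. Payload 6.4 kg.
Tool frame: the origin (TCP) lies on the front face of the gripper's body, between the roots of the fingers; the fingertips stand 73 mm ahead of it and the grasp point (between the pads) lies ctrl.grip_depth ahead of it (ctrl.grip_depth is the distance from the TCP to the grasp point, in m); x points along the fingers, y is the direction in which the jaws open and shut, and the axes are right-handed (so a half turn about x gives the same grasp; the last joint's range is limited). The gripper opens to 85 mm and grips with 20 to 120 N. Pads are 22 mm wide; open, the fingers measure 114 mm over their backs; the gripper's body (76 mm by 85 mm) begins 54 mm behind the grasp point. The pads swing forward as they close: fully open they stand 13 mm farther back than shut.
Start: joints at [0.955, 0.181, 1.607, -0, 1.354, -0.206], TCP at [0.229, 0.527, 0.304] pointing down, gripper open.
Joint ranges: [-2.99, 2.99], [-0.89, 2.07], [0.3, 2.58], [-1.14, 4.28], [0, 2.63], [-3.12, 3.12]. Speed limits (rad/s): [2.57, 2.57, 3.01, 3.14, 3.14, 3.14].

INTERFACE

Orientations are given as a unit quaternion [w, x, y, z].
In Python, from rig import ctrl gives the robot as it stands.
- The arm moves only by the tool carry_out, never from a script. Its argument "rows" is a list that holds one entry, the list of rows, each a list of 5 numbers: the gripper command: -1 is fully open, 1 is shut, values between are in proportion, then the shift along the tool's x, y, z in cm, then the turn about the tool's x in rad. In form: [[[fingers, dx, dy, dz, spin], ...]]. A call has 1 to 5 rows; each row shifts and turns the commanded pose from where the row before left it, along the tool's axes as they then stand; what a row does not reach is not made up. A row lasts 1/8 s, in which the tool goes at most 62.5 mm and 10.7 degrees, less where a joint would pass 70% of its speed; a pose out of reach is approached as far as the arm can. A call with a gripper value outside its range is refused whole. The fingers move at their own pace and stop on an object; "force" is the grip in N (left out, the last holds). Time passes only in rows, so rows that do not move let the fingers close. It gives the time, the measured TCP pose, the force and the opening at its end, in the units of the state.
- ctrl.get_obs(): the state, without advancing time (a new reading comes with each control period).
- ctrl.grab_frame(name): name is "scene" or "side" or "wrist"; returns a dict with "img" (420x560x3 uint8, red, green, blue), "intrinsics" (3x3 intrinsics, pixels), "distortion" ([k1, k2, p1, p2, k3] as OpenCV has them; the pictures are not rectified), "world_from_camera" (4x4, takes a point from camera to world coordinates); the wrist camera has in their place "mount" (4x4, takes a point from camera to tool coordinates, whose origin is the TCP and whose axes are the tool frame's). Camera axes: x right, y down, z forward; pixel columns grow to the right and rows downward; lengths in m; the calibration is good to about 2 mm. A picture is of the moment at which its call begins: read the wrist's pose just before it. There is no depth.
- ctrl.finish_job(): hands the job in, once; it reports no verdict.
Trained networks look in a picture, given as the dict that the camera call returned (one of the last four; its "shot" number tells which), for a name from the list of things; names that differ only in an ending like _2 or _b are one class to them, and where a whole thing is asked for, a point or a joint stands for the part that bears it (a point fixed in the world has none). Each returns a list of dicts, best first, with "score" (0 to 1); they miss things now and then, are a little off and sometimes report something else, mostly with a low value. They report only what shows in the picture. A call takes as long as a camera call. They do not tell look-alikes from the thing itself.
- ctrl.spot_in(thing, picture): "box" ([left, top, right, bottom] in pixels, round what is visible of it).
- ctrl.trace(thing, picture): "region" (420x560 bool, what is visible of it) and "box" ([left, top, right, bottom] in pixels, round what is visible of it).
The state is a dict: "clock": time; "joint_pos": joint angles; "qd": joint speeds; "joint_efforts": joint torques, N m; "eef_pos": TCP position; "tcp_rot": TCP orientation; "force": force on the tool from outside, world axes, zero at the start; "wrist_torque": the same for the moment, N m; "width": finger opening in m.
Only numpy, scipy, OpenCV 4.12 (cv2) and the standard library are available. Lean on these libraries where they do the work, as an engineer would, in place of code of your own. Each camera call takes 0.05 s, during which the arm holds its last target.

## Working session

There is one attempt and no reset: what is moved stays moved. The work goes in short steps, Python scripts to look and compute and a tool call to move; the robot and the scene stay as the last step left them, time stands still between calls to the robot, and variables do not carry over. Pictures are saved under pics/ and viewed, and the job is handed in when it is done.

Besides the shell and the picture viewer there is one more tool, called after "Call:" by a JSON object that holds its "name" and its "arguments". carry_out: Moves the arm, as the interface text tells. Its arguments: {"type":"object","properties":{"rows":{"type":"array","items":{"type":"array","items":{"type":"array","items":{"type":"number"}}}},"force":{"type":"number"}},"required":["rows"]}

```bash
ls; mkdir -p pics; python3 - <<'E'
from rig import ctrl
import cv2,numpy as np
print(ctrl.get_obs()); print(ctrl.grip_depth)
for n in ["scene","side","wrist"]:
    f=ctrl.grab_frame(n); cv2.imwrite(f"pics/{n}0.png",f["img"][:,:,::-1])
    print(n,f["intrinsics"],f["distortion"],f.get("world_from_camera",f.get("mount")))
E
```

```text
pics
{'clock': 0.0, 'joint_pos': array([ 9.54719321e-01,  1.81539957e-01,  1.60801561e+00, -3.17075582e-05,
        1.35379497e+00, -2.06313529e-01]), 'qd': array([ 0.00013463, -0.00085754,  0.00030827,  0.00108081,  0.00144694,
        0.00102389]), 'joint_efforts': array([-2.17205605e-03, -4.44875550e+01, -3.51330113e+01, -5.38386994e-04,
        9.46302986e-03,  1.31939950e-05]), 'eef_pos': array([0.22881917, 0.52703972, 0.30298098]), 'tcp_rot': array([ 0.69207952,  0.14328534,  0.69255629, -0.14443349]), 'force': array([-0.22493214, -0.60118139, -0.65131091]), 'wrist_torque': array([ 0.03407234, -0.00037884,  0.00385309]), 'width': 0.08561084464591787}
0.0539
scene [[422.14586208   0.         278.01538521]
 [  0.         422.14586208 211.94844704]
 [  0.           0.           1.        ]] [-0.02685205  0.          0.          0.          0.        ] [[ 0.79067535 -0.29424922  0.53688908  0.03785878]
 [-0.61214549 -0.39500287  0.68501871 -0.32322636]
 [ 0.0105065  -0.87028164 -0.49244237  0.47915714]
 [ 0.          0.          0.          1.        ]]
side [[504.60717411   0.         288.16967951]
 [  0.         504.60717411 210.98555956]
 [  0.           0.           1.        ]] [-0.18351958  0.          0.          0.          0.        ] [[-0.98671078 -0.07671268  0.14323757  0.36821391]
 [-0.16174269  0.54795857 -0.82071963  0.97210717]
 [-0.01552866 -0.83298054 -0.55308434  0.51391458]
 [ 0.          0.          0.          1.        ]]
wrist [[338.39308904   0.         281.52728489]
 [  0.         338.39308904 206.611525  ]
 [  0.           0.           1.        ]] [-0.07981794  0.          0.          0.          0.        ] [[ 1.28762185e-03 -2.96641269e-01  9.54988115e-01 -7.05081720e-02]
 [ 9.99999001e-01 -1.75519779e-04 -1.40283104e-03  8.10094910e-04]
 [ 5.83756884e-04  9.54988967e-01  2.96640747e-01 -7.63440512e-02]
 [ 0.00000000e+00  0.00000000e+00  0.00000000e+00  1.00000000e+00]]
```

View pics/scene0.png

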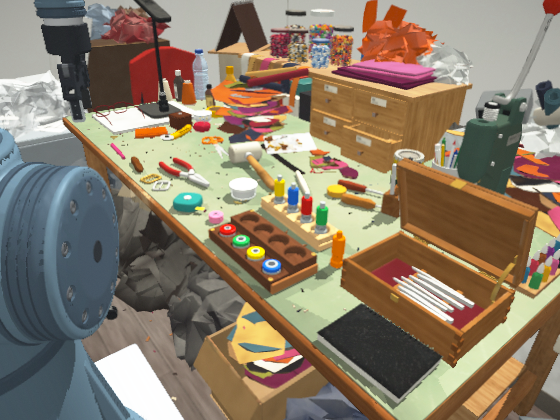

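View pics/side0.png

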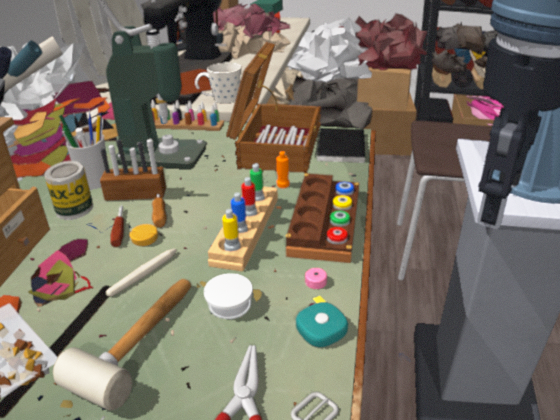

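View pics/wrist0.png

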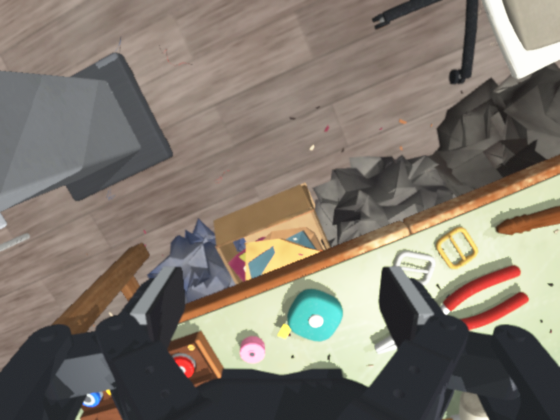

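```bash
cat > h.py <<'E'
from rig import ctrl
import cv2,numpy as np
from scipy.optimize import least_squares
def proj(P,f,W=None):
    W=f["world_from_camera"] if W is None else W
    C=np.linalg.inv(W); P=np.atleast_2d(P).astype(float)
    return cv2.projectPoints(P,cv2.Rodrigues(C[:3,:3])[0],C[:3,3],f["intrinsics"],np.array(f["distortion"]))[0][:,0]
def ray(px,f):
    W=f["world_from_camera"]
    u=cv2.undistortPoints(np.array([[px]],float),f["intrinsics"],np.array(f["distortion"]))[0,0]
    return W[:3,3],W[:3,:3]@np.array([u[0],u[1],1])
def atz(px,f,z):
    o,d=ray(px,f); return o+d*(z-o[2])/d[2]
E
python3 - <<'E'
from h import *
fs={n:ctrl.grab_frame(n) for n in["scene","side"]}
for n,f in fs.items():
    for c in["red","yellow","green","blue"]:
        for k,z in(("lower_",.033),("upper_",.014+.044)):
            for r in ctrl.spot_in(k+c,f)[:2]:
                b=np.array(r["box"]); c0=[(b[0]+b[2])/2,(b[1]+b[3])/2]
                print(n,k+c,round(r["score"],2),b.round(1),atz(c0,f,.025 if k=="lower_" else .051).round(4))
    for k in("press_rack","die_block"):
        for r in ctrl.trace(k,f)[:1]:
            print(n,k,r["score"],r["box"]); np.save(f"{n}_{k}.npy",r["region"])
    im=f["img"][140:300,170:380] if n=="scene" else f["img"][140:290,180:400]
    cv2.imwrite(f"pics/{n}_crop.png",cv2.resize(im,None,fx=3.5,fy=3.5,interpolation=cv2.INTER_CUBIC)[:,:,::-1])
E
```

```text
scene lower_red 0.5 [209.5 207.3 223.9 223.6] [0.418  0.3751 0.025 ]
scene lower_red 0.43 [218.8 220.8 236.6 237. ] [0.4079 0.3143 0.025 ]
scene upper_red 0.74 [299.2 191.9 313.1 223.8] [0.5627 0.2509 0.051 ]
scene upper_red 0.72 [219.5 224.  235.2 234.1] [0.3859 0.2778 0.051 ]
scene lower_yellow 0.7 [242.5 244.2 263.7 257.8] [0.4044 0.2188 0.025 ]
scene upper_yellow 0.55 [273.3 176.8 287.2 206. ] [0.5663 0.3437 0.051 ]
scene lower_green 0.75 [233.2 237.2 252.4 251.8] [0.4011 0.2486 0.025 ]
scene lower_green 0.4 [315.3 202.2 329.  237.2] [0.5877 0.2262 0.025 ]
scene upper_green 0.67 [329.4 232.5 346.7 266.1] [0.5077 0.1011 0.051 ]
scene upper_green 0.56 [313.6 198.9 329.1 237.8] [0.5586 0.1996 0.051 ]
scene lower_blue 0.48 [259.5 256.7 282.7 273.6] [0.4049 0.1633 0.025 ]
scene lower_blue 0.41 [288.4 177.  296.3 211.4] [0.6123 0.3556 0.025 ]
scene upper_blue 0.72 [290.4 181.7 296.5 215.7] [0.5676 0.2987 0.051 ]
scene press_rack 0.71 [210.0, 211.1, 315.7, 291.4]
scene die_block 0.56 [262.6, 194.0, 338.7, 251.4]
side lower_red 0.87 [307.9 268.9 326.  287.7] [0.4244 0.4163 0.025 ]
side lower_red 0.81 [329.3 226.1 346.8 245.4] [0.4025 0.3074 0.025 ]
side upper_red 0.76 [243.6 179.4 258.4 215.7] [0.5588 0.2526 0.051 ]
side lower_yellow 0.52 [334.8 199.6 349.9 209. ] [0.4025 0.2119 0.025 ]
side upper_yellow 0.59 [222.3 207.8 242.7 252.3] [0.5663 0.351  0.051 ]
side lower_green 0.62 [333.5 209.9 349.9 229.6] [0.4    0.2606 0.025 ]
side upper_green 0.9 [247.2 165.9 264.2 200.2] [0.5613 0.2029 0.051 ]
side upper_green 0.84 [276.9 150.4 289.9 188.9] [0.52   0.1467 0.051 ]
side lower_blue 0.56 [335.5 186.1 352.3 193.9] [0.4032 0.1622 0.025 ]
side upper_blue 0.95 [231.2 194.1 249.4 230. ] [0.5663 0.2994 0.051 ]
side upper_blue 0.21 [328.9 227.4 345.2 246.9] [0.4019 0.3465 0.051 ]
side die_block 0.74 [208.6, 189.0, 279.4, 268.8]
```

View pics/scene_crop.png

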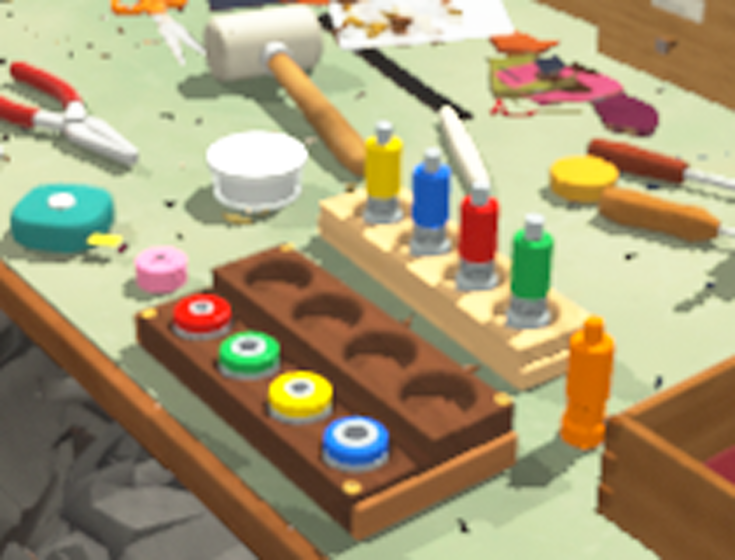

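View pics/side_crop.png

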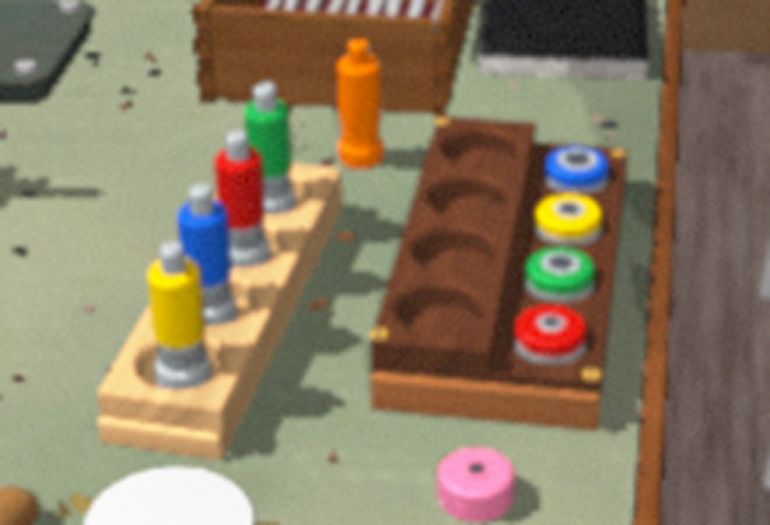

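```bash
cat >> h.py <<'E'
from scipy.spatial.transform import Rotation as R
def tool():
    o=ctrl.get_obs(); q=o["tcp_rot"]; M=np.eye(4); M[:3,:3]=R.from_quat([q[1],q[2],q[3],q[0]]).as_matrix(); M[:3,3]=o["eef_pos"]; return M
def wristframe():
    M=tool(); f=ctrl.grab_frame("wrist"); f["world_from_camera"]=M@f["mount"]; return f
def shift(p,M=None):
    M=tool() if M is None else M
    return (M[:3,:3].T@(np.array(p)-M[:3,3])*100).round(2)
E
python3 - <<'E'
from h import *
print(tool().round(4)); print(shift([.51,.30,.35]))
E
```

```text
[[-0.      0.3984  0.9172  0.2291]
 [-0.      0.9172 -0.3984  0.5274]
 [-1.     -0.     -0.      0.3039]
 [ 0.      0.      0.      1.    ]]
[-4.61 -9.66 34.83]
```

Call:
{"name": "carry_out", "arguments": {"rows": [[[-1, -1, 0, 0, 0.18], [-1, -1, 0, 0, 0.18], [-1, -1, 0, 0, 0.18], [-1, -1, 0, 0, 0.18], [-1, -0.6, 0, 0, 0.18]]]}}

```text
clock: 1.88
eef_pos: [0.2292, 0.5275, 0.3506]
tcp_rot: [0.56, 0.433, 0.56, -0.432]
force: [-0.4, 0.1, 0.3]
width: 0.0851
```

```bash
python3 - <<'E'
from h import *
print(tool().round(4)); print(shift([.50,.28,.35]))
E
```

```text
[[ 4.000e-04  9.676e-01  2.523e-01  2.292e-01]
 [ 6.000e-04  2.523e-01 -9.676e-01  5.275e-01]
 [-1.000e+00  6.000e-04 -5.000e-04  3.506e-01]
 [ 0.000e+00  0.000e+00  0.000e+00  1.000e+00]]
[ 0.05 19.96 30.79]
```

Call:
{"name": "carry_out", "arguments": {"rows": [[[-1, 0, 3.3, 5.1, 0], [-1, 0, 3.3, 5.1, 0], [-1, 0, 3.3, 5.1, 0], [-1, 0, 3.3, 5.1, 0], [-1, 0, 3.3, 5.1, 0]]]}}

```text
clock: 2.5
eef_pos: [0.4556, 0.3222, 0.3501]
tcp_rot: [0.561, 0.431, 0.561, -0.43]
force: [1.2, -0.3, 0.5]
width: 0.0853
```

Call:
{"name": "carry_out", "arguments": {"rows": [[[-1, 0, 3.4, 5.2, 0.13], [-1, 0, 0, 0, 0.125], [-1, 0, 0, 0, 0]]]}}

```text
clock: 2.88
eef_pos: [0.501, 0.2815, 0.3497]
tcp_rot: [0.501, 0.499, 0.501, -0.499]
force: [0.5, 0.5, 0.2]
width: 0.0853
```

```bash
python3 - <<'E'
from h import *
import pickle
print(tool().round(4))
f=wristframe(); pickle.dump(f,open("w1.pkl","wb"))
cv2.imwrite("pics/w1.png",f["img"][:,:,::-1])
for c in["red","yellow","green","blue"]:
    for k,z in(("lower_",.033),("upper_",.076)):
        for r in ctrl.trace(k+c,f)[:2]:
            ys,xs=np.where(r["region"])
            print(k+c,round(r["score"],2),np.round(r["box"]),atz([xs.mean(),ys.mean()],f,z).round(4))
for k in("press_rack","die_block"):
        for r in ctrl.trace(k,f)[:1]:
            print(k,r["score"],r["box"]); np.save(f"w1_{k}.npy",r["region"])
E
```

```text
[[-5.000e-04  1.000e+00  5.500e-03  5.010e-01]
 [ 0.000e+00  5.500e-03 -1.000e+00  2.815e-01]
 [-1.000e+00 -5.000e-04 -0.000e+00  3.497e-01]
 [ 0.000e+00  0.000e+00  0.000e+00  1.000e+00]]
lower_red 0.81 [187. 130. 210. 161.] [0.4055 0.31   0.033 ]
lower_red 0.76 [206.  50. 235.  80.] [0.4321 0.3961 0.033 ]
upper_red 0.73 [321. 183. 352. 216.] [0.5591 0.2591 0.076 ]
lower_yellow 0.58 [189. 212. 217. 239.] [0.4047 0.2117 0.033 ]
upper_yellow 0.76 [329.  97. 364. 122.] [0.5647 0.3525 0.076 ]
lower_green 0.6 [188. 170. 214. 204.] [0.4053 0.2612 0.033 ]
upper_green 0.73 [318. 222. 347. 259.] [0.5563 0.2131 0.076 ]
upper_green 0.56 [294. 274. 312. 313.] [0.524  0.1448 0.076 ]
lower_blue 0.79 [192. 250. 222. 279.] [0.4036 0.1619 0.033 ]
upper_blue 0.93 [327. 140. 363. 170.] [0.5641 0.3071 0.076 ]
press_rack 0.87 [174.1, 114.4, 269.4, 293.1]
die_block 0.58 [298.8, 73.2, 372.5, 255.5]
```

View pics/w1.png

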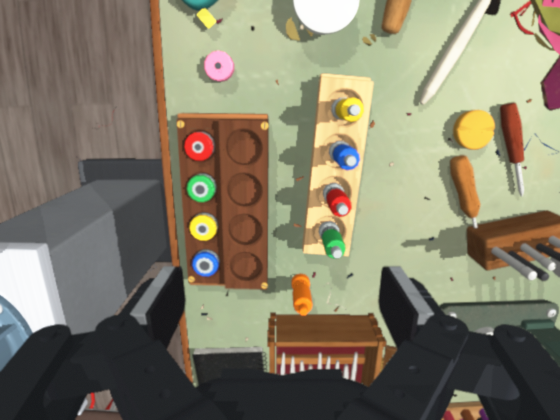

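```bash
cat > fit.py <<'E'
from h import *
import pickle
from scipy.optimize import minimize
def cyl(x,y,r,z0,z1):
    a=np.linspace(0,2*np.pi,40,endpoint=False); c=np.c_[x+r*np.cos(a),y+r*np.sin(a)]
    return np.r_[np.c_[c,np.full(40,z0)],np.c_[c,np.full(40,z1)]]
def sil(P,f,S=4):
    h=cv2.convexHull(proj(P,f).astype(np.float32))[:,0]
    m=np.zeros((420*S,560*S),np.uint8); cv2.fillConvexPoly(m,np.round(h*S+S/2-.5).astype(np.int32),1)
    return cv2.resize(m.astype(np.float32),(560,420),interpolation=cv2.INTER_AREA)
def cost(P,f,mask):
    s=sil(P,f); return 1-np.minimum(s,mask).sum()/np.maximum(s,mask).sum()
def colmask(f,c,near,rad=30):
    hsv=cv2.cvtColor(f["img"],cv2.COLOR_RGB2HSV); h=hsv[...,0].astype(int)
    rng={"red":(lambda h:(h<6)|(h>172)),"yellow":(lambda h:(h>22)&(h<33)),"green":(lambda h:(h>52)&(h<82)),"blue":(lambda h:(h>100)&(h<125))}[c](h)
    m=(rng&(hsv[...,1]>140)&(hsv[...,2]>50)).astype(np.uint8)
    yy,xx=np.mgrid[:420,:560]; m[(xx-near[0])**2+(yy-near[1])**2>rad**2]=0
    m=cv2.morphologyEx(m,cv2.MORPH_CLOSE,np.ones((3,3)))
    n,l,st,_=cv2.connectedComponentsWithStats(m)
    k=1+st[1:,4].argmax(); return (l==k).astype(np.float32)
def fitdie(f,c,x0,zb):
    near=proj([[x0[0],x0[1],zb+.044]],f)[0]
    m=colmask(f,c,near,25)
    r=minimize(lambda p:cost(cyl(p[0]/100,p[1]/100,.012,zb+.026,zb+.062),f,m),np.array(x0)*100,method="Nelder-Mead",options=dict(initial_simplex=np.array(x0)*100+np.array([[0,0],[.6,0],[0,.6]]),xatol=.01,fatol=1e-4))
    return r.x/100,r.fun
def box(x,y,yaw,bx):
    c,s=np.cos(yaw),np.sin(yaw)
    P=np.array(bx,float); return np.c_[x+c*P[:,0]-s*P[:,1],y+s*P[:,0]+c*P[:,1],P[:,2]]
E
python3 - <<'E'
from fit import *
f=pickle.load(open("w1.pkl","rb"))
U={"yellow":(.565,.352),"blue":(.565,.305),"red":(.56,.257),"green":(.558,.21)}
for c,x in U.items(): print(c,*fitdie(f,c,x,.014))
L={}
for c,x in {"red":(.4055,.31),"green":(.4053,.261),"yellow":(.4047,.2117),"blue":(.4036,.1619)}.items():
    m=colmask(f,c,proj([[*x,.033]],f)[0],18)
    h=np.zeros_like(m); 
    cs=cv2.findContours(m.astype(np.uint8),0,2)[0]; (cx,cy),_,_=cv2.fitEllipse(max(cs,key=len)); 
    L[c]=atz([cx,cy],f,.032)[:2]; print("lower",c,L[c].round(4))
o=["red","green","yellow","blue"]; A=np.array([L[c] for c in o]); Y=np.array([.075,.025,-.025,-.075])
r=least_squares(lambda p:(box(p[0],p[1],p[2],np.c_[np.full(4,-.0265),Y,np.full(4,.033)])[:,:2]-A).ravel(),[.43,.236,0])
print("rack from lowers",r.x,(r.fun*1000).round(1))
p=r.x
S=[(a,b,z) for b in(-.112,.112) for a,z in((-.0525,0),(-.0525,.024),(.0525,.036),(.0525,0))]
# silhouette: use trace
m=np.load("w1_press_rack.npy").astype(np.uint8); 
h=cv2.convexHull(max(cv2.findContours(m,0,2)[0],key=len)); hm=np.zeros_like(m); cv2.fillConvexPoly(hm,h,1)
q=minimize(lambda p:cost(box(p[0]/100,p[1]/100,p[2]/10,S),f,hm.astype(np.float32)),[43,23.6,.2],method="Nelder-Mead")
print("rack sil",q.x/[100,100,10],q.fun)
m=np.load("w1_die_block.npy").astype(np.uint8); 
B=[(a,b,z) for a in(-.029,.029) for b in(-.111,.111) for z in(0,.026)]
print(m.sum())
im=f["img"].copy()[:,:,::-1]; im=cv2.resize(im,None,fx=3,fy=3,interpolation=cv2.INTER_CUBIC)
for pp,col in((p,(255,255,255)),(q.x/[100,100,10],(0,255,255))):
    for y in Y:
        cc=box(*pp,[(.026,y,.036)])[0]
        P=proj(cyl(cc[0],cc[1],.02,.036,.036)[:40],f); cv2.polylines(im,[np.round(P*3+1).astype(np.int32)],True,col,1)
for c,x in U.items():
    d,_=fitdie(f,c,x,.014)
    for rr,z in((.012,.040),(.012,.076),(.0055,.088),(.013,.014)):
        P=proj(cyl(d[0],d[1],rr,z,z)[:40],f); cv2.polylines(im,[np.round(P*3+1).astype(np.int32)],True,(0,0,0),1)
cv2.imwrite("pics/w1o.png",im[180:960,480:1200][:600*2])
E
```

```text
yellow [0.56929483 0.35187143] 0.34831225872039795
blue [0.5676781  0.30341809] 0.4223763942718506
red [0.5638822  0.25176648] 0.3682403564453125
green [0.56005632 0.20140459] 0.43707484006881714
lower red [0.4045 0.3092]
lower green [0.404  0.2595]
lower yellow [0.4035 0.2099]
lower blue [0.403  0.1602]
rack from lowers [ 0.43027405  0.23443542 -0.01006521] [-0.   0.5  0.   0.2 -0.  -0.2 -0.  -0.5]
rack sil [0.43019422 0.23464894 0.01933874] 0.04449570178985596
6008
```

```bash
python3 -c "
import cv2;im=cv2.imread('pics/w1o.png');print(im.shape);cv2.imwrite('pics/w1o2.png',cv2.resize(im,(554,600)))"
```

```text
(780, 720, 3)
```

View pics/w1o2.png

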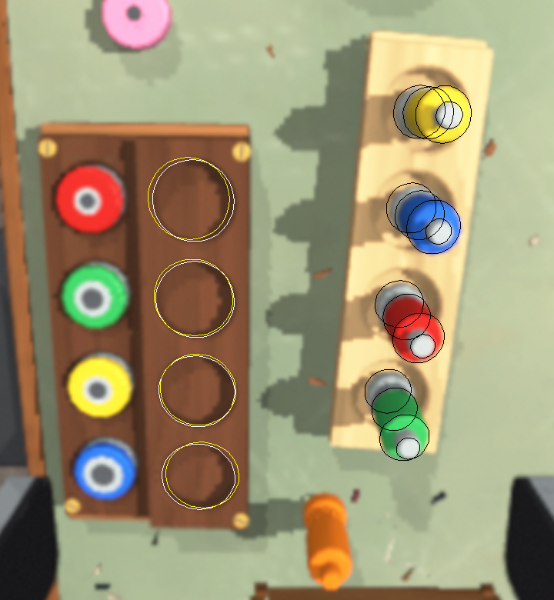

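Call:
{"name": "carry_out", "arguments": {"rows": [[[-0.5, 3.75, 1.7, -1.7, 0], [-0.5, 3.75, 1.7, -1.7, 0], [-0.5, 3.75, 1.7, -1.7, 0], [-0.5, 3.75, 1.6, -1.75, 0.01], [-0.5, 0, 0, 0, 0]]]}}

```text
clock: 4.05
eef_pos: [0.5655, 0.3509, 0.1951]
tcp_rot: [-0.498, -0.498, -0.5, 0.503]
force: [-0.5, -0.6, 0.4]
width: 0.0641
```

```bash
cat > go.py <<'E'
from h import *
import sys
print(tool().round(4).tolist()[0:2], ctrl.get_obs()["clock"], ctrl.get_obs()["width"],ctrl.grip_depth)
a=list(map(float,sys.argv[1:]))
print("shift",shift(a))
E
python3 go.py .568 .350 .113
python3 - <<'E'
from h import *
f=wristframe(); cv2.imwrite("pics/w2.png",f["img"][:,:,::-1])
E
```

```text
[[-0.0074, 1.0, -0.0031, 0.5655], [-0.0029, -0.0031, -1.0, 0.3509]] 4.05 0.0641170651090017 0.0539
shift [8.21 0.31 0.07]
```

View pics/w2.png

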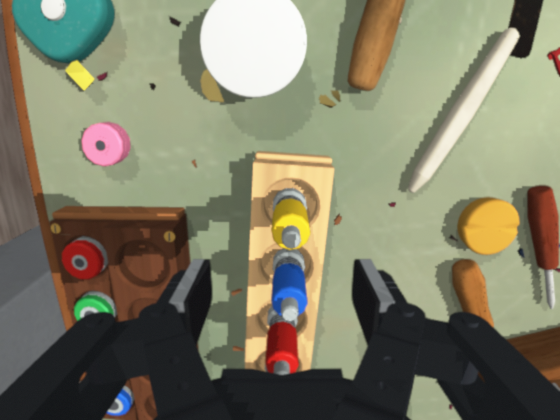

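```bash
python3 - <<'E'
from fit import *
f=wristframe(); pickle.dump(f,open("w2.pkl","wb")); print(tool().round(4)[:,:])
d,_=fitdie(f,"yellow",(.568,.35),.014); print(d)
im=cv2.resize(f["img"][:,:,::-1],None,fx=4,fy=4,interpolation=cv2.INTER_CUBIC)
for rr,z in((.012,.040),(.012,.076),(.0055,.088),(.013,.014)):
        P=proj(cyl(d[0],d[1],rr,z,z)[:40],f); cv2.polylines(im,[np.round(P*4+1.5).astype(np.int32)],True,(0,0,0),1)
cv2.imwrite("pics/w2o.png",im[600:1150,900:1500])
E
```

```text
[[-6.000e-04  1.000e+00 -3.400e-03  5.670e-01]
 [-4.000e-04 -3.400e-03 -1.000e+00  3.510e-01]
 [-1.000e+00 -6.000e-04  4.000e-04  2.001e-01]
 [ 0.000e+00  0.000e+00  0.000e+00  1.000e+00]]
[0.57010645 0.35240088]
```

View pics/w2o.png

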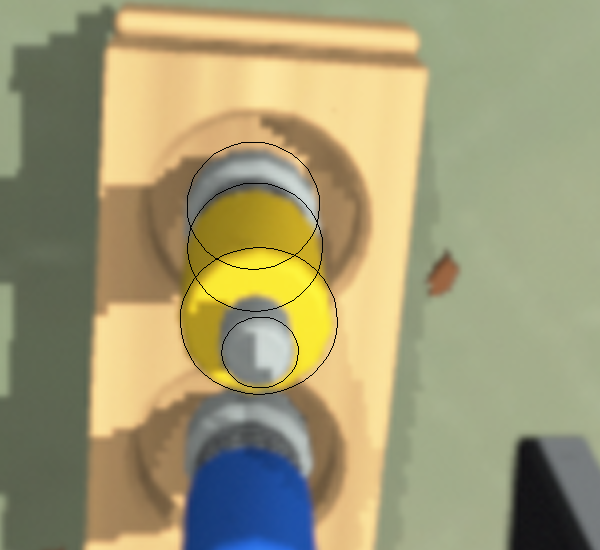

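Call:
{"name": "carry_out", "arguments": {"rows": [[[-0.5, 4.0, 0.2, 0, 0], [-0.5, 4.0, 0, 0, 0], [-0.5, 0.7, 0, 0, 0], [-0.5, 0, 0, 0, 0]]]}}

```text
clock: 4.65
eef_pos: [0.57, 0.3511, 0.1151]
tcp_rot: [0.499, 0.502, 0.499, -0.5]
force: [-0.3, 0.0, 0.3]
width: 0.0638
```

Call:
{"name": "carry_out", "arguments": {"force": 50, "rows": [[[1, 0, 0, 0, 0], [1, 0, 0, 0, 0], [1, 0, 0, 0, 0], [1, 0, 0, 0, 0]]]}}

```text
clock: 5.15
eef_pos: [0.57, 0.3515, 0.1149]
tcp_rot: [0.499, 0.502, 0.499, -0.5]
force: [-1.9, -0.6, 6.3]
width: 0.023
```

```bash
python3 go.py .456 .2092 .215
python3 - <<'E'
from h import *
for n in["side","wrist"]:
    f=ctrl.grab_frame(n); im=f["img"][:,:,::-1]
    if n=="side": im=cv2.resize(im[130:290,160:380],None,fx=3.5,fy=3.5)
    cv2.imwrite(f"pics/{n}3.png",im)
E
```

```text
[[0.0023, 1.0, -0.0039, 0.57], [0.0009, -0.0039, -1.0, 0.3515]] 5.15 0.023040324295217327 0.0539
shift [-10.05 -11.32  14.26]
```

View pics/side3.png

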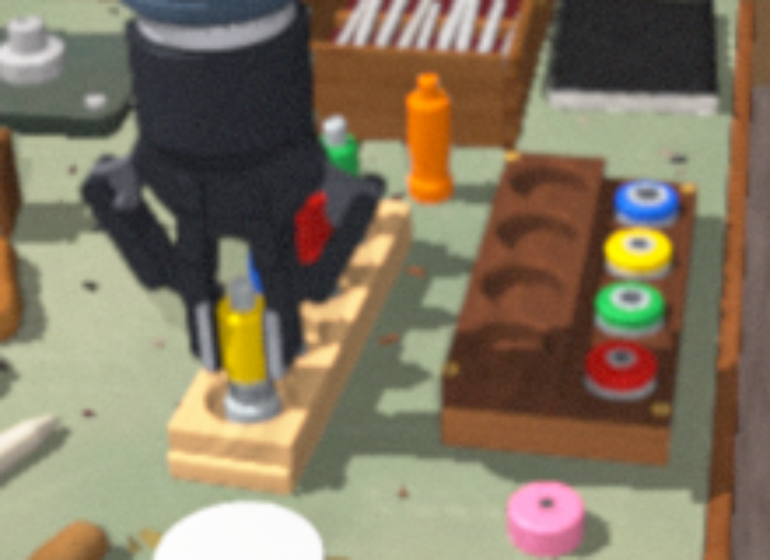

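View pics/wrist3.png

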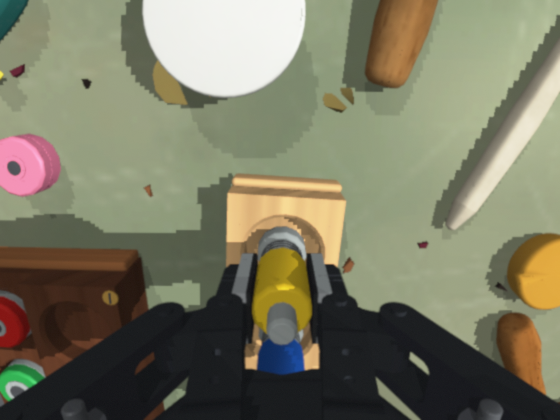

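Call:
{"name": "carry_out", "arguments": {"rows": [[[1, -2, 0, 0, 0], [1, -4, 0, 0, 0], [1, -4, -0.6, 0.7, 0], [1, 0, -3.5, 4.4, 0], [1, 0, -3.5, 4.4, 0]]]}}

```text
clock: 5.88
eef_pos: [0.4923, 0.2556, 0.2146]
tcp_rot: [0.5, 0.501, 0.499, -0.5]
force: [1.3, -0.6, -0.6]
width: 0.0225
```

Call:
{"name": "carry_out", "arguments": {"rows": [[[1, 0, -3.0, 3.8, 0], [1, 0, -0.7, 1.0, 0], [1, 2, 0, 0, 0], [1, 0, 0, 0, 0], [1, 0, 0, 0, 0]]]}}

```text
clock: 6.5
eef_pos: [0.4563, 0.209, 0.1937]
tcp_rot: [0.499, 0.501, 0.499, -0.501]
force: [-0.0, 0.2, -2.4]
width: 0.0226
```

```bash
python3 go.py .456 .2092 .1249
python3 - <<'E'
from fit import *
for n in["side","wrist"]:
    f=ctrl.grab_frame(n) if n=="side" else wristframe(); im=f["img"][:,:,::-1]
    if n=="side": im=cv2.resize(im[100:290,160:400],None,fx=3,fy=3)
    cv2.imwrite(f"pics/{n}4.png",im)
E
```

```text
[[0.001, 1.0, -0.0036, 0.4563], [0.0003, -0.0036, -1.0, 0.209]] 6.5 0.022604646192959987 0.0539
shift [ 6.88 -0.04 -0.02]
```

View pics/side4.png

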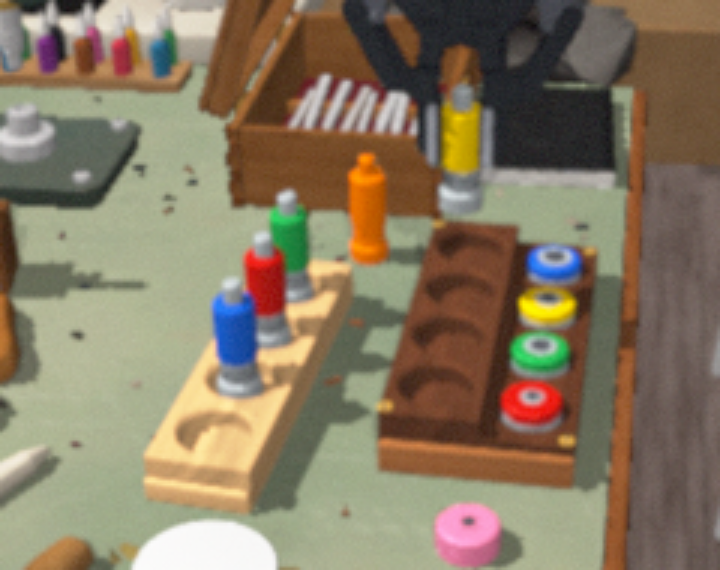

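View pics/wrist4.png

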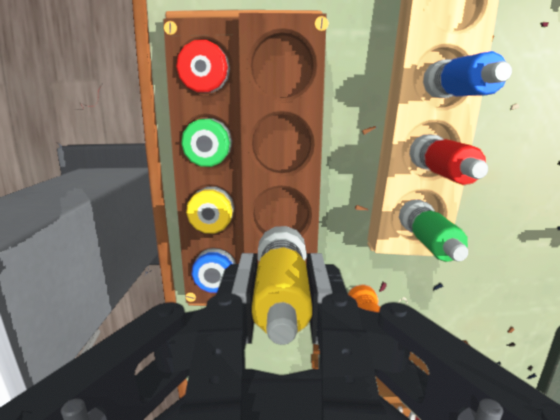

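Call:
{"name": "carry_out", "arguments": {"rows": [[[1, 3, 0, 0, 0], [1, 2.4, 0, 0, 0], [1, 0.8, 0, 0, 0], [1, 0.3, 0, 0, 0], [1, 0, 0, 0, 0]]]}}

```text
clock: 7.22
eef_pos: [0.4562, 0.2087, 0.1286]
tcp_rot: [0.499, 0.501, 0.499, -0.501]
force: [0.0, -0.2, -2.4]
width: 0.0226
```

Call:
{"name": "carry_out", "arguments": {"rows": [[[1, 0.1, 0, 0, 0], [1, 0.1, 0, 0, 0], [1, 0.1, 0, 0, 0], [1, 0, 0, 0, 0]]]}}

```text
clock: 7.72
eef_pos: [0.4556, 0.2085, 0.1249]
tcp_rot: [-0.499, -0.501, -0.499, 0.501]
force: [-0.2, 0.5, -2.5]
width: 0.0227
```

Call:
{"name": "carry_out", "arguments": {"rows": [[[1, 0.1, 0, 0, 0], [1, 0, 0, 0, 0], [1, 0, 0, 0, 0]]]}}

```text
clock: 8.1
eef_pos: [0.4557, 0.2085, 0.1248]
tcp_rot: [-0.499, -0.501, -0.499, 0.501]
force: [-3.8, -2.2, 7.8]
width: 0.0226
```

Call:
{"name": "carry_out", "arguments": {"rows": [[[1, 0.1, 0, 0, 0], [1, 0, 0, 0, 0], [1, 0, 0, 0, 0]]]}}

```text
clock: 8.48
eef_pos: [0.4558, 0.2086, 0.1248]
tcp_rot: [-0.499, -0.501, -0.499, 0.501]
force: [-7.8, -1.6, 18.1]
width: 0.0225
```

Call:
{"name": "carry_out", "arguments": {"rows": [[[1, -0.15, 0, 0, 0], [1, 0, 0, 0, 0], [-0.4, 0, 0, 0, 0], [-0.4, 0, 0, 0, 0], [-0.4, 0, 0, 0, 0]]]}}

```text
clock: 9.1
eef_pos: [0.4556, 0.2085, 0.1242]
tcp_rot: [-0.499, -0.501, -0.499, 0.501]
force: [-0.2, -0.3, 0.0]
width: 0.0599
```

Call:
{"name": "carry_out", "arguments": {"rows": [[[-0.4, -2, 0, 0, 0], [-0.4, -4, 0, 0, 0], [-0.4, -3, 0, 0, 0], [-0.4, 0, 0, 0, 0], [-0.4, 0, 0, 0, 0]]]}}

```text
clock: 9.72
eef_pos: [0.4551, 0.2084, 0.2136]
tcp_rot: [-0.499, -0.501, -0.499, 0.501]
force: [-0.4, 0.8, -0.2]
width: 0.0599
```

```bash
python3 go.py .568 .302 .22
python3 - <<'E'
from fit import *
f=wristframe(); pickle.dump(f,open("w5.pkl","wb")); cv2.imwrite("pics/w5.png",f["img"][:,:,::-1])
for c,x in {"blue":(.567,.3025),"red":(.5635,.252),"green":(.56,.2015)}.items(): print(c,*fitdie(f,c,x,.014))
f=ctrl.grab_frame("side");im=f["img"][:,:,::-1]
cv2.imwrite("pics/s5.png",cv2.resize(im[100:290,160:400],None,fx=3,fy=3))
E
```

```text
[[-0.001, 1.0, -0.004, 0.4551], [-0.0002, -0.004, -1.0, 0.2084]] 9.725 0.05986812634402581 0.0539
shift [-0.66 11.25 -9.41]
blue [0.56328633 0.30086012] 0.38993048667907715
red [0.5612619  0.25230579] 0.3501827120780945
green [0.55803669 0.2028763 ] 0.3662208318710327
```

View pics/s5.png

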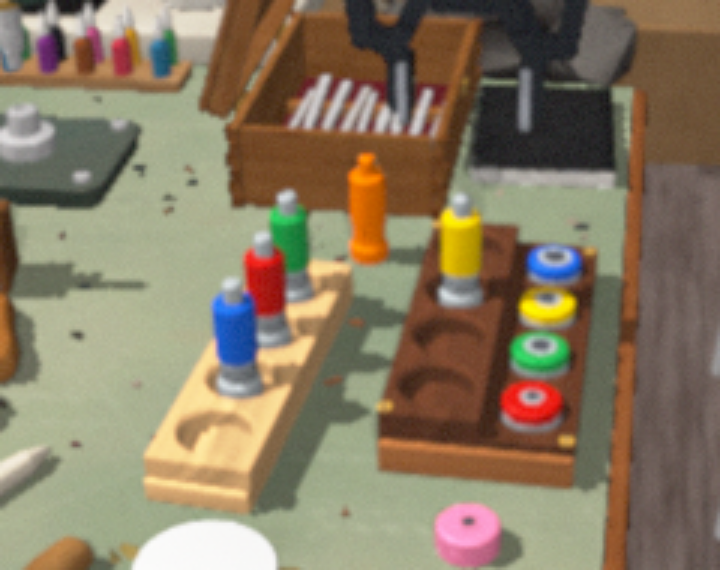

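View pics/w5.png

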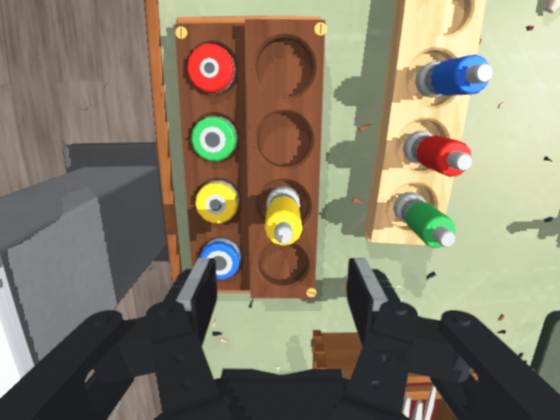

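Call:
{"name": "carry_out", "arguments": {"rows": [[[-0.4, 0.4, 3.7, -3.1, 0], [-0.4, 0.5, 3.7, -3.1, 0], [-0.4, 0.5, 3.8, -3.2, 0], [-0.4, 0, 0, 0, 0], [-0.4, 0, 0, 0, 0]]]}}

```text
clock: 10.45
eef_pos: [0.5669, 0.3017, 0.1986]
tcp_rot: [-0.499, -0.5, -0.5, 0.502]
force: [-0.4, 0.2, -0.3]
width: 0.0598
```

```bash
cat > look.py <<'E'
from fit import *
import sys
c=sys.argv[1]; x=(float(sys.argv[2]),float(sys.argv[3])); n=sys.argv[4]
f=wristframe(); M=tool(); d,_=fitdie(f,c,x,.014); print(c,d.round(4)); print("shift",shift([*d,.113],M), M[:3,3].round(4))
im=cv2.resize(f["img"][:,:,::-1],None,fx=3,fy=3,interpolation=cv2.INTER_CUBIC)
for rr,z in((.012,.040),(.012,.076),(.0055,.088),(.013,.014)):
        P=proj(cyl(d[0],d[1],rr,z,z)[:40],f); cv2.polylines(im,[np.round(P*3+1).astype(np.int32)],True,(0,0,0),1)
cv2.imwrite(f"pics/{n}.png",im[400:1000,500:1200])
E
python3 look.py blue .567 .302 w6
```

```text
blue [0.5689 0.3031]
shift [ 8.63  0.22 -0.17] [0.5669 0.3015 0.1993]
```

View pics/w6.png

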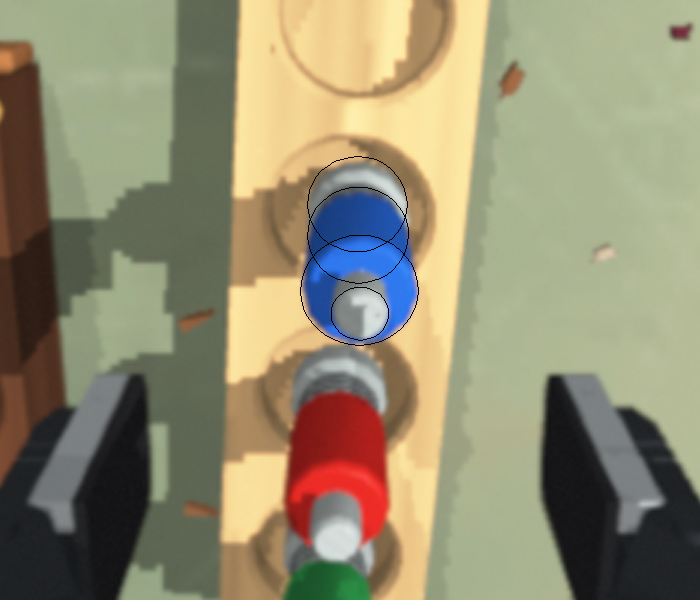

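Call:
{"name": "carry_out", "arguments": {"rows": [[[-0.4, 4.0, 0.2, 0, 0], [-0.4, 4.0, 0, 0, 0], [-0.4, 0.5, 0, 0, 0], [-0.4, 0, 0, 0, 0], [1, 0, 0, 0, 0]]]}}

```text
clock: 11.12
eef_pos: [0.5712, 0.3023, 0.1179]
tcp_rot: [0.5, 0.502, 0.498, -0.5]
force: [0.1, -0.6, 0.2]
width: 0.0428
```

Call:
{"name": "carry_out", "arguments": {"rows": [[[1, 0, 0, 0, 0], [1, 0, 0, 0, 0], [1, 0, 0, 0, 0]]]}}

```text
clock: 11.5
eef_pos: [0.5709, 0.3024, 0.1173]
tcp_rot: [0.5, 0.502, 0.499, -0.5]
force: [-1.4, -1.2, 7.2]
width: 0.0228
```

```bash
python3 go.py .456 .159 .215
```

```text
[[0.0027, 1.0, -0.0038, 0.5709], [0.0007, -0.0038, -1.0, 0.3024]] 11.5 0.022816410951073656 0.0539
shift [ -9.81 -11.41  14.38]
```

Call:
{"name": "carry_out", "arguments": {"rows": [[[1, -2, 0, 0, 0], [1, -4, 0, 0, 0], [1, -4.3, -0.6, 0.7, 0], [1, 0, -3.5, 4.4, 0], [1, 0, -3.5, 4.4, 0]]]}}

```text
clock: 12.12
eef_pos: [0.493, 0.2066, 0.22]
tcp_rot: [0.5, 0.501, 0.499, -0.5]
force: [0.8, -0.9, -1.9]
width: 0.0225
```

Call:
{"name": "carry_out", "arguments": {"rows": [[[1, 0, -3.1, 3.9, 0], [1, 0, -0.7, 1.0, 0], [1, 2, 0, 0, 0], [1, 0, 0, 0, 0], [1, 0, 0, 0, 0]]]}}

```text
clock: 12.75
eef_pos: [0.456, 0.1589, 0.1992]
tcp_rot: [0.499, 0.501, 0.499, -0.501]
force: [-0.1, -0.4, -2.0]
width: 0.0225
```

```bash
python3 go.py .456 .159 .1273
python3 - <<'E'
from fit import *
for n in["side","wrist"]:
    f=ctrl.grab_frame(n) if n=="side" else wristframe(); im=f["img"][:,:,::-1]
    if n=="side": im=cv2.resize(im[100:290,160:400],None,fx=3,fy=3)
    cv2.imwrite(f"pics/{n}7.png",im)
E
```

```text
[[0.0008, 1.0, -0.0035, 0.456], [0.0001, -0.0035, -1.0, 0.1589]] 12.75 0.0225163142833441 0.0539
shift [ 7.19 -0.01 -0.01]
```

View pics/side7.png

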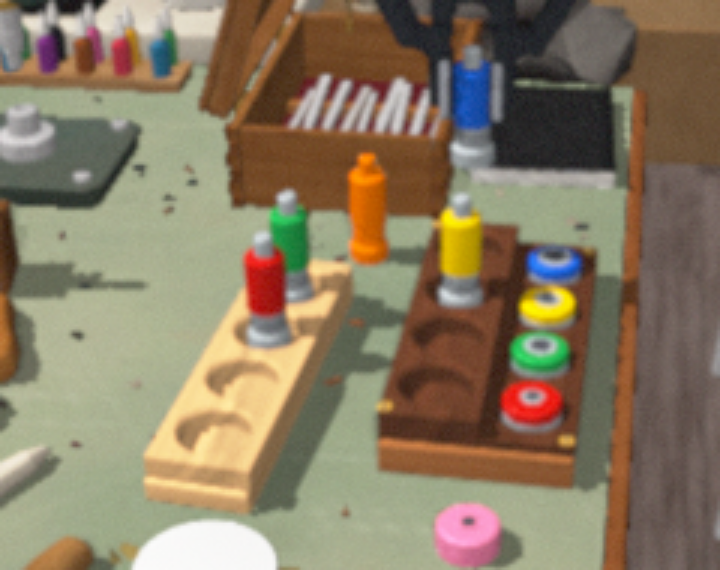

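View pics/wrist7.png

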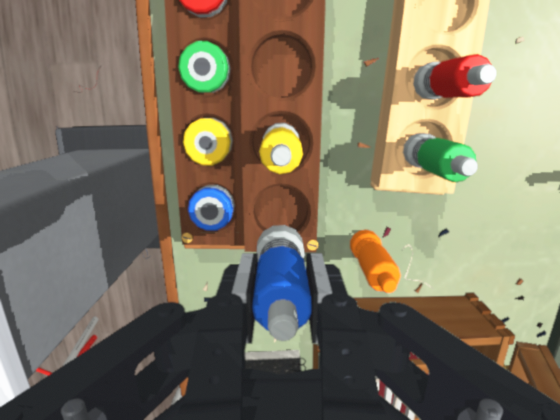

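```bash
python3 - <<'E'
from fit import *
f=wristframe()
for r in ctrl.trace("upper_green",f)[:3]: print(r["score"],np.round(r["box"]))
print(atz([364,240],f,.006), atz([387,284],f,.074))
E
```

```text
0.87 [351. 228. 400. 289.]
0.62 [403. 132. 481. 183.]
[0.52560881 0.12347209 0.006     ] [0.52541692 0.12070854 0.074     ]
```

Call:
{"name": "carry_out", "arguments": {"rows": [[[1, 3, 0, 0, 0], [1, 2.6, 0, 0, 0], [1, 0.8, 0, 0, 0], [1, 0.4, 0, 0, 0], [1, 0, 0, 0, 0]]]}}

```text
clock: 13.58
eef_pos: [0.4559, 0.1586, 0.131]
tcp_rot: [0.499, 0.501, 0.499, -0.501]
force: [0.3, 0.6, -2.2]
width: 0.0228
```

Call:
{"name": "carry_out", "arguments": {"rows": [[[1, 0.1, 0, 0, 0], [1, 0.1, 0, 0, 0], [1, 0.1, 0, 0, 0], [1, 0, 0, 0, 0], [1, 0, 0, 0, 0]]]}}

```text
clock: 14.2
eef_pos: [0.4554, 0.1585, 0.1274]
tcp_rot: [0.499, 0.501, 0.499, -0.501]
force: [-0.6, -0.3, -1.7]
width: 0.0224
```

Call:
{"name": "carry_out", "arguments": {"rows": [[[1, 0.1, 0, 0, 0], [1, 0.05, 0, 0, 0], [1, 0, 0, 0, 0]]]}}

```text
clock: 14.58
eef_pos: [0.4556, 0.1586, 0.1272]
tcp_rot: [-0.499, -0.501, -0.499, 0.501]
force: [-5.8, -1.1, 13.4]
width: 0.0224
```

Call:
{"name": "carry_out", "arguments": {"rows": [[[1, -0.1, 0, 0, 0], [1, 0, 0, 0, 0], [-0.4, 0, 0, 0, 0], [-0.4, 0, 0, 0, 0], [-0.4, 0, 0, 0, 0]]]}}

```text
clock: 15.2
eef_pos: [0.4554, 0.1585, 0.1267]
tcp_rot: [-0.499, -0.501, -0.499, 0.501]
force: [0.3, 0.9, 0.7]
width: 0.0597
```

Call:
{"name": "carry_out", "arguments": {"rows": [[[-0.4, -2, 0, 0, 0], [-0.4, -4, 0, 0, 0], [-0.4, -3, 0.3, -0.4, 0], [-0.4, 0.5, 3.5, -3.0, 0], [-0.4, 0.5, 3.5, -3.0, 0]]]}}

```text
clock: 15.82
eef_pos: [0.53, 0.2229, 0.2079]
tcp_rot: [0.499, 0.502, 0.498, -0.5]
force: [0.6, 0.4, 0.8]
width: 0.0597
```

Call:
{"name": "carry_out", "arguments": {"rows": [[[-0.4, 0.6, 3.4, -2.9, 0], [-0.4, 0, 0, 0, 0], [-0.4, 0, 0, 0, 0]]]}}

```text
clock: 16.2
eef_pos: [0.562, 0.2508, 0.2002]
tcp_rot: [-0.499, -0.5, -0.499, 0.501]
force: [0.0, -0.3, -0.6]
width: 0.0597
```

```bash
python3 look.py red .563 .252 w8; python3 - <<'E'
from fit import *
im=ctrl.grab_frame("side")["img"][:,:,::-1]; cv2.imwrite(f"pics/side8.png",cv2.resize(im[100:290,160:400],None,fx=3,fy=3))
E
```

```text
red [0.5638 0.2516]
shift [ 8.76  0.19 -0.11] [0.562  0.2506 0.2006]
```

View pics/w8.png

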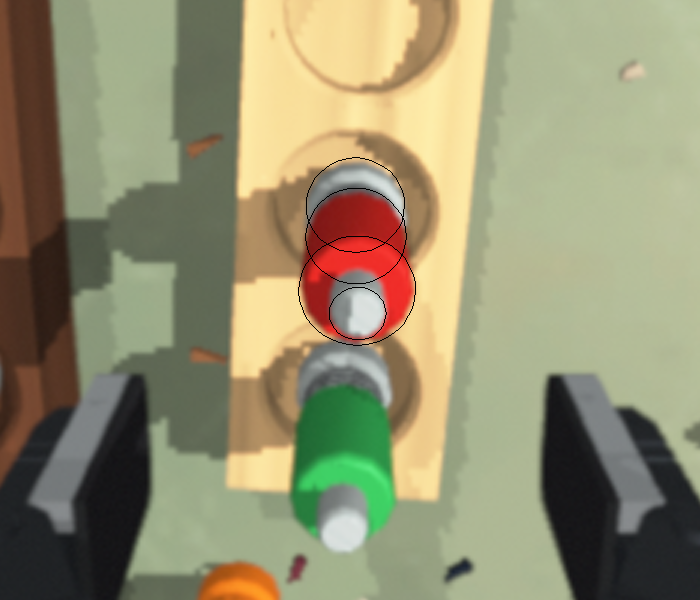

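View pics/side8.png

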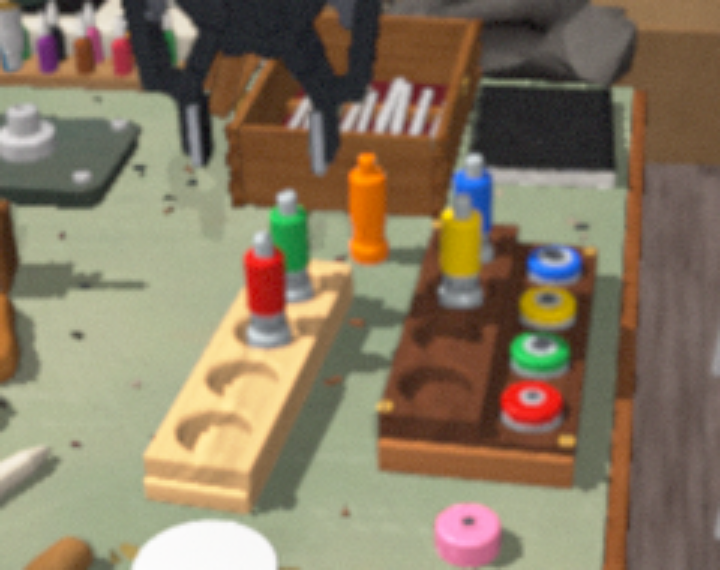

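Call:
{"name": "carry_out", "arguments": {"rows": [[[-0.4, 4.0, 0.2, 0, 0], [-0.4, 4.0, 0, 0, 0], [-0.4, 0.6, 0, 0, 0], [-0.4, 0, 0, 0, 0], [1, 0, 0, 0, 0]]]}}

```text
clock: 16.92
eef_pos: [0.566, 0.2512, 0.1172]
tcp_rot: [0.5, 0.502, 0.498, -0.5]
force: [0.1, -0.3, 0.3]
width: 0.0429
```

Call:
{"name": "carry_out", "arguments": {"rows": [[[1, 0, 0, 0, 0], [1, 0, 0, 0, 0], [1, 0, 0, 0, 0]]]}}

```text
clock: 17.3
eef_pos: [0.5657, 0.2513, 0.1167]
tcp_rot: [0.5, 0.502, 0.499, -0.5]
force: [-2.2, -0.5, 7.1]
width: 0.0225
```

```bash
python3 go.py .457 .309 .215
```

```text
[[0.0027, 1.0, -0.0039, 0.5657], [0.0005, -0.0039, -1.0, 0.2513]] 17.3 0.02249056029318697 0.0539
shift [ -9.86 -10.87  -5.73]
```

Call:
{"name": "carry_out", "arguments": {"rows": [[[1, -2, 0, 0, 0], [1, -4, 0, 0, 0], [1, -4.2, -0.6, -0.3, 0], [1, 0, -4.0, -2.1, 0], [1, 0, -4.0, -2.1, 0]]]}}

```text
clock: 17.92
eef_pos: [0.4785, 0.2968, 0.2188]
tcp_rot: [0.499, 0.502, 0.498, -0.501]
force: [-0.2, 0.4, -2.1]
width: 0.0226
```

Call:
{"name": "carry_out", "arguments": {"rows": [[[1, 0, -2.2, -1.2, 0], [1, 1, 0, 0, 0], [1, 1, 0, 0, 0], [1, 0, 0, 0, 0], [1, 0, 0, 0, 0]]]}}

```text
clock: 18.55
eef_pos: [0.4577, 0.308, 0.1966]
tcp_rot: [-0.499, -0.501, -0.499, 0.501]
force: [0.3, 0.7, -1.2]
width: 0.023
```

```bash
python3 go.py .457 .309 .1267
python3 - <<'E'
from fit import *
for n in["side","wrist"]:
    f=ctrl.grab_frame(n) if n=="side" else wristframe(); im=f["img"][:,:,::-1]
    if n=="side": im=cv2.resize(im[100:290,160:400],None,fx=3,fy=3)
    cv2.imwrite(f"pics/{n}9.png",im)
E
```

```text
[[-0.0004, 1.0, -0.0051, 0.4577], [-0.0002, -0.0051, -1.0, 0.308]] 18.55 0.023012551244164105 0.0539
shift [ 6.99 -0.07 -0.1 ]
```

View pics/side9.png

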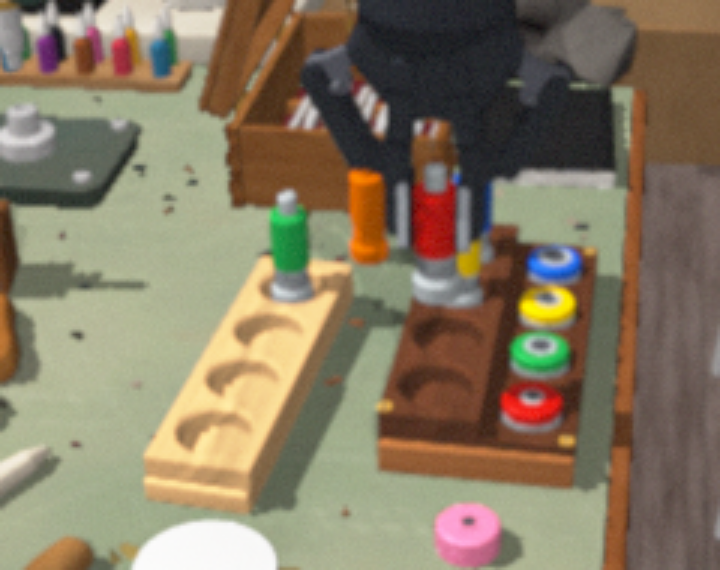

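View pics/wrist9.png

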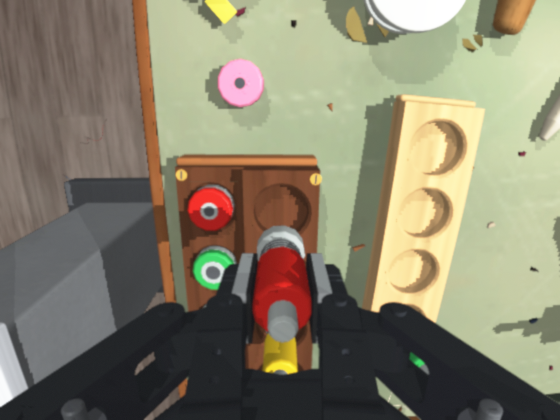

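Red is held upright over the first (red) recess at about pixel (282, 210) in the wrist view. I lower it next.

Call:
{"name": "carry_out", "arguments": {"rows": [[[1, 3, -0.05, -0.1, 0], [1, 2.5, 0, 0, 0], [1, 0.8, 0, 0, 0], [1, 0.3, 0, 0, 0], [1, 0, 0, 0, 0]]]}}

```text
clock: 19.27
eef_pos: [0.4571, 0.3097, 0.1317]
tcp_rot: [0.499, 0.501, 0.499, -0.501]
force: [-0.6, 0.8, -2.1]
width: 0.0223
```

Call:
{"name": "carry_out", "arguments": {"rows": [[[1, 0.1, 0, 0, 0], [1, 0.1, 0, 0, 0], [1, 0.1, 0, 0, 0], [1, 0, 0, 0, 0], [1, 0, 0, 0, 0]]]}}

```text
clock: 19.9
eef_pos: [0.4565, 0.3095, 0.1279]
tcp_rot: [-0.499, -0.501, -0.499, 0.501]
force: [0.3, -0.1, -2.1]
width: 0.0225
```

Call:
{"name": "carry_out", "arguments": {"rows": [[[1, 0.1, 0, 0, 0], [1, 0.05, 0, 0, 0], [1, 0, 0, 0, 0]]]}}

```text
clock: 20.27
eef_pos: [0.4566, 0.3096, 0.1268]
tcp_rot: [0.499, 0.501, 0.499, -0.501]
force: [-1.6, -1.1, 4.5]
width: 0.0224
```

Call:
{"name": "carry_out", "arguments": {"rows": [[[1, 0, 0, 0, 0], [-0.4, 0, 0, 0, 0], [-0.4, 0, 0, 0, 0], [-0.4, 0, 0, 0, 0]]]}}

```text
clock: 20.78
eef_pos: [0.4565, 0.3095, 0.1262]
tcp_rot: [-0.499, -0.501, -0.499, 0.501]
force: [0.2, -0.5, 0.7]
width: 0.0599
```

Call:
{"name": "carry_out", "arguments": {"rows": [[[-0.4, -2, 0, 0, 0], [-0.4, -4, 0, 0, 0], [-0.4, -3, 0.3, 0.4, 0], [-0.4, 0.5, 3.4, 3.5, 0], [-0.4, 0.5, 3.4, 3.5, 0]]]}}

```text
clock: 21.4
eef_pos: [0.5281, 0.2349, 0.2072]
tcp_rot: [0.5, 0.501, 0.499, -0.5]
force: [0.1, 0.2, 0.1]
width: 0.0599
```

Call:
{"name": "carry_out", "arguments": {"rows": [[[-0.4, 0.6, 3.2, 3.4, 0], [-0.4, 0, 0, 0, 0], [-0.4, 0, 0, 0, 0]]]}}

```text
clock: 21.78
eef_pos: [0.5587, 0.2011, 0.2]
tcp_rot: [-0.499, -0.501, -0.499, 0.501]
force: [-0.6, -0.6, -0.2]
width: 0.06
```

```bash
python3 look.py green .56 .2015 w10; python3 - <<'E'
from fit import *
im=ctrl.grab_frame("side")["img"][:,:,::-1]; cv2.imwrite(f"pics/side10.png",cv2.resize(im[100:290,160:400],None,fx=3,fy=3))
E
```

```text
green [0.5602 0.2027]
shift [ 8.72  0.19 -0.1 ] [0.5584 0.2016 0.2002]
```

View pics/w10.png

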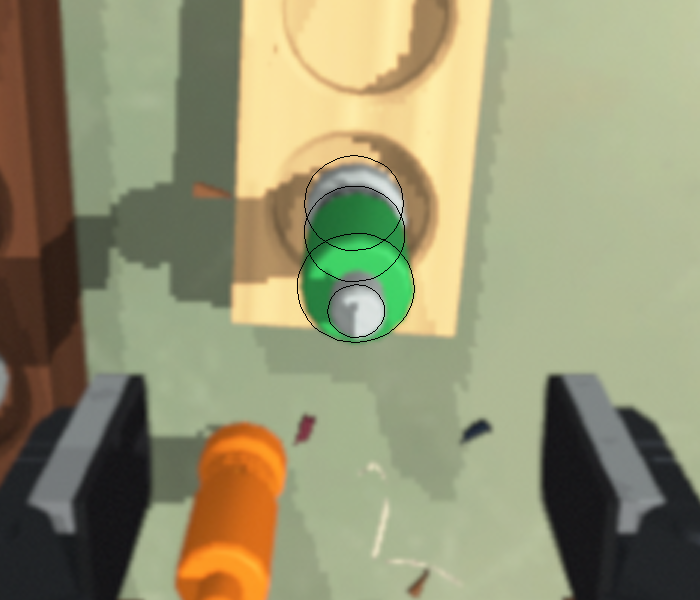

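View pics/side10.png

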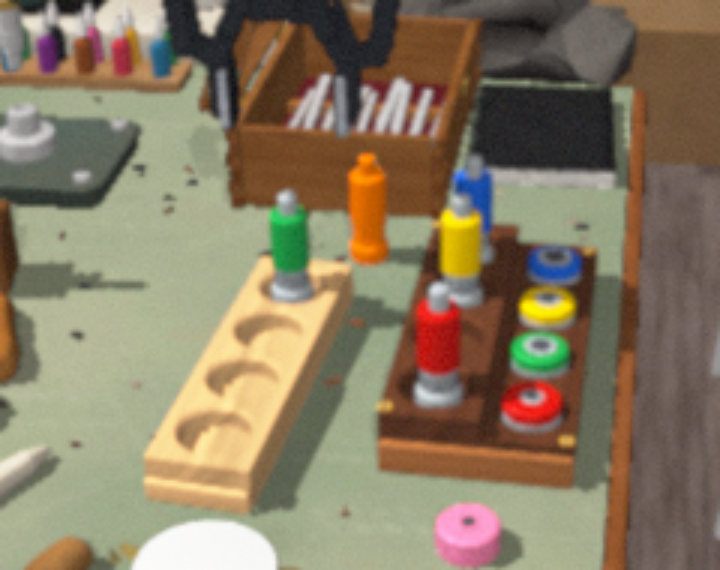

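Call:
{"name": "carry_out", "arguments": {"rows": [[[-0.4, 4.0, 0.2, 0, 0], [-0.4, 4.0, 0, 0, 0], [-0.4, 0.6, 0, 0, 0], [-0.4, 0, 0, 0, 0], [1, 0, 0, 0, 0]]]}}

```text
clock: 22.5
eef_pos: [0.5622, 0.2016, 0.1165]
tcp_rot: [0.5, 0.502, 0.498, -0.5]
force: [0.1, -0.5, 0.2]
width: 0.0428
```

Call:
{"name": "carry_out", "arguments": {"rows": [[[1, 0, 0, 0, 0], [1, 0, 0, 0, 0], [1, 0, 0, 0, 0]]]}}

```text
clock: 22.88
eef_pos: [0.5621, 0.2013, 0.1161]
tcp_rot: [0.5, 0.502, 0.498, -0.5]
force: [-0.7, -0.2, 6.1]
width: 0.023
```

```bash
python3 go.py .4565 .259 .215
```

```text
[[0.0027, 1.0, -0.0041, 0.5621], [0.0006, -0.0041, -1.0, 0.2013]] 22.875 0.022978537145104838 0.0539
shift [ -9.91 -10.56  -5.73]
```

Call:
{"name": "carry_out", "arguments": {"rows": [[[1, -2, 0, 0, 0], [1, -4, 0, 0, 0], [1, -4.3, -0.6, -0.3, 0], [1, 0, -3.9, -2.1, 0], [1, 0, -3.9, -2.1, 0]]]}}

```text
clock: 23.5
eef_pos: [0.4767, 0.2466, 0.2192]
tcp_rot: [0.499, 0.502, 0.498, -0.501]
force: [-0.0, 0.5, -1.8]
width: 0.0221
```

Call:
{"name": "carry_out", "arguments": {"rows": [[[1, 0, -2.15, -1.2, 0], [1, 0.5, 0, 0, 0], [1, 0.5, 0, 0, 0], [1, 0, 0, 0, 0], [1, 0, 0, 0, 0]]]}}

```text
clock: 24.12
eef_pos: [0.4565, 0.258, 0.2072]
tcp_rot: [-0.499, -0.501, -0.499, 0.501]
force: [-0.1, -0.2, -2.8]
width: 0.0228
```

```bash
python3 go.py .4565 .259 .1261
python3 - <<'E'
from fit import *
for n in["side","wrist"]:
    f=ctrl.grab_frame(n) if n=="side" else wristframe(); im=f["img"][:,:,::-1]
    if n=="side": im=cv2.resize(im[100:290,160:400],None,fx=3,fy=3)
    cv2.imwrite(f"pics/{n}11.png",im)
E
```

```text
[[-0.0002, 1.0, -0.005, 0.4565], [-0.0002, -0.005, -1.0, 0.258]] 24.125 0.022788007021389424 0.0539
shift [ 8.11  0.   -0.1 ]
```

View pics/side11.png

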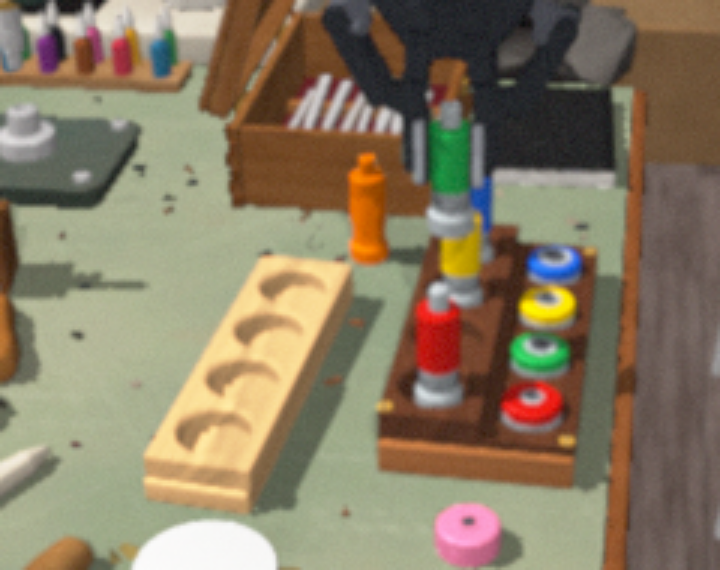

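View pics/wrist11.png

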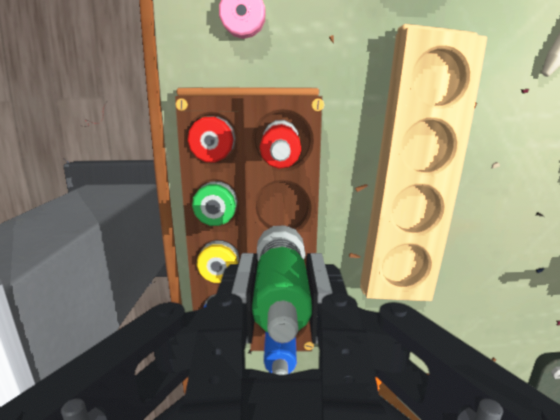

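Red stands in its recess (about (282, 140)) and green is held over the second one (282, 207). Now I lower green.

Call:
{"name": "carry_out", "arguments": {"rows": [[[1, 3.5, 0, -0.1, 0], [1, 3.1, 0, 0, 0], [1, 0.8, 0, 0, 0], [1, 0.3, 0, 0, 0], [1, 0, 0, 0, 0]]]}}

```text
clock: 24.85
eef_pos: [0.4566, 0.2597, 0.1314]
tcp_rot: [0.499, 0.502, 0.499, -0.5]
force: [0.2, -0.2, -2.2]
width: 0.0223
```

Call:
{"name": "carry_out", "arguments": {"rows": [[[1, 0.1, 0, 0, 0], [1, 0.1, 0, 0, 0], [1, 0.1, 0, 0, 0], [1, 0, 0, 0, 0], [1, 0, 0, 0, 0]]]}}

```text
clock: 25.48
eef_pos: [0.4558, 0.2595, 0.1274]
tcp_rot: [-0.499, -0.501, -0.499, 0.501]
force: [1.0, 0.1, -1.6]
width: 0.0227
```

Call:
{"name": "carry_out", "arguments": {"rows": [[[1, 0.1, 0, 0, 0], [1, 0.05, 0, 0, 0], [1, 0, 0, 0, 0]]]}}

```text
clock: 25.85
eef_pos: [0.4559, 0.2596, 0.1262]
tcp_rot: [0.499, 0.501, 0.499, -0.501]
force: [-1.3, 0.4, 2.3]
width: 0.0228
```

Call:
{"name": "carry_out", "arguments": {"rows": [[[1, 0, 0, 0, 0], [-0.4, 0, 0, 0, 0], [-0.4, 0, 0, 0, 0], [-0.4, 0, 0, 0, 0]]]}}

```text
clock: 26.35
eef_pos: [0.4558, 0.2595, 0.1258]
tcp_rot: [0.499, 0.501, 0.499, -0.501]
force: [-0.5, 0.5, 0.3]
width: 0.0599
```

Call:
{"name": "carry_out", "arguments": {"rows": [[[-0.4, -2, 0, 0, 0], [-0.4, -4, 0, 0, 0], [-0.4, -5, 0, -1, 0], [-0.4, -5, 0, -3, 0], [-0.4, -4, 0, -3, 0]]]}}

```text
clock: 26.98
eef_pos: [0.4563, 0.3302, 0.3284]
tcp_rot: [0.499, 0.502, 0.499, -0.5]
force: [1.1, -0.3, 0.1]
width: 0.0599
```

Call:
{"name": "carry_out", "arguments": {"rows": [[[-0.4, 0, 0, 0, 0], [-0.4, 0, 0, 0, 0], [-0.4, 0, 0, 0, 0]]]}}

```text
clock: 27.35
eef_pos: [0.4555, 0.3286, 0.324]
tcp_rot: [-0.498, -0.5, -0.499, 0.502]
force: [-0.2, 0.1, -0.2]
width: 0.0595
```

```bash
python3 - <<'E'
from fit import *
f=wristframe(); im=cv2.resize(f["img"][:,:,::-1],None,fx=3,fy=3,interpolation=cv2.INTER_CUBIC)
p=(.4303,.2345,-.01)
for c,y in zip(["red","green","yellow","blue"],[.075,.025,-.025,-.075]):
    t=box(*p,[(.026,y,0)])[0]
    d,e=fitdie(f,c,tuple(t[:2]),.024); print(c,d.round(4),"off target mm",((d-t[:2])*1000).round(1),round(e,2))
    for rr,z in((.012,.086),(.0055,.098),(.013,.024)):
        P=proj(cyl(d[0],d[1],rr,z,z)[:40],f); cv2.polylines(im,[np.round(P*3+1).astype(np.int32)],True,(0,0,0),1)
    for l in [l for l in ["lower_"+c]]:
        for r in ctrl.spot_in(l,f)[:1]:
            b=r["box"]; print(l,round(r["score"],2),atz([(b[0]+b[2])/2,(b[1]+b[3])/2],f,.031).round(4))
cx=proj([[.43,.235,.05]],f)[0]*3
y0=int(max(0,cx[1]-300));x0=int(max(0,cx[0]-300))
cv2.imwrite("pics/w12.png",im[y0:y0+600,x0:x0+600])
im=ctrl.grab_frame("side")["img"][:,:,::-1]; cv2.imwrite("pics/side12.png",cv2.resize(im[100:290,160:400],None,fx=3,fy=3))
im=ctrl.grab_frame("scene")["img"][:,:,::-1]; cv2.imwrite("pics/scene12.png",cv2.resize(im[150:310,180:380],None,fx=3.5,fy=3.5))
print(ctrl.get_obs()["clock"])
E
```

```text
red [0.4556 0.3097] off target mm [-1.5  0.5] 0.3
lower_red 0.59 [0.405  0.3111 0.031 ]
green [0.4545 0.2601] off target mm [-2.1  0.9] 0.38
lower_green 0.72 [0.4024 0.2625 0.031 ]
yellow [0.4556 0.209 ] off target mm [-0.5 -0.2] 0.27
lower_yellow 0.6 [0.4019 0.2139 0.031 ]
blue [0.4546 0.1602] off target mm [-1.  1.] 0.28
lower_blue 0.59 [0.4039 0.1587 0.031 ]
27.7
```

View pics/w12.png

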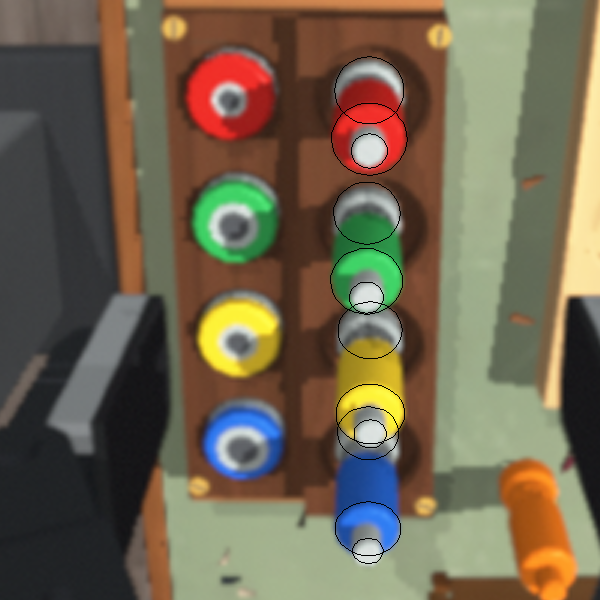

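View pics/side12.png

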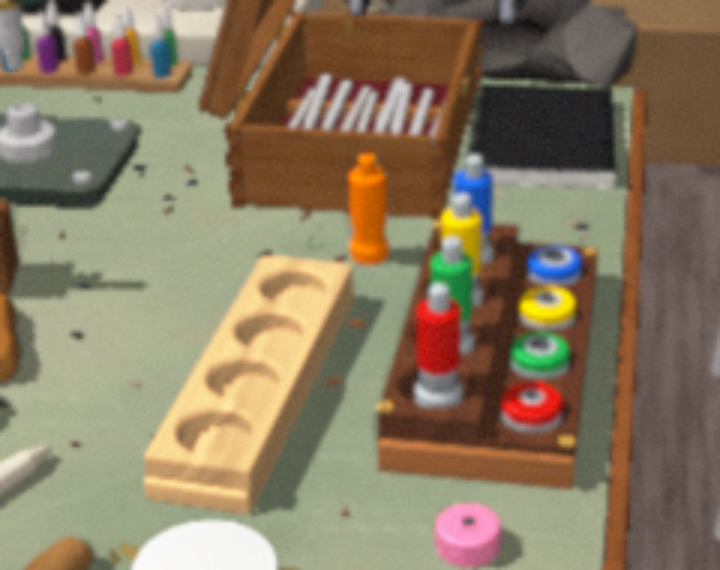

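View pics/scene12.png

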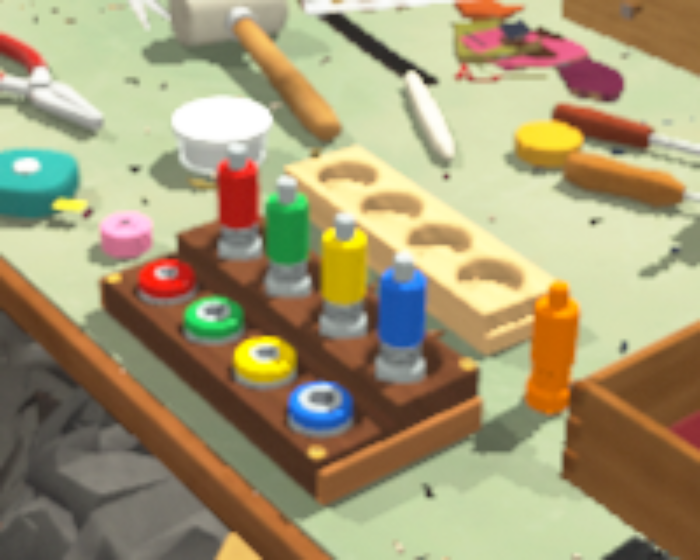

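All four upper dies stand upright in their recesses behind the matching lower dies, and the gripper is open and clear of everything. I'm handing the job in.

```bash
python3 - <<'E'
from rig import ctrl
print(ctrl.finish_job())
E
```

```text
the job is handed in; nothing more can be done
None
```

I moved all four upper dies from the pale block into the back row of the rack and handed the job in at about 28 s on the robot's clock. From the +y end the order is red, green, yellow, blue, each behind the lower die of its own colour.

- **Setting down:** Each die was lowered in steps of about 1 mm. It touched within 0.2 mm of the height expected for the recess floor, so each is right down. Contact force stayed at or below about 18 N by the wrist reading; the 18 N was on yellow.
- **Position check:** The last pictures from all three cameras show all four dies upright and within about 2.3 mm of their recess centres. That is inside the 7 mm of play.
- **Other things:** The lower dies, the orange die and the pink disc look undisturbed, and the gripper was open and well clear.
- **Disagreements:** The wrist camera's early position estimates differed from the scene and side cameras by up to about 5 mm in x. Closing the gripper centred each die, so this did not affect the placing. In the last check the networks put three of the lower dies up to 4 mm from where I first measured them. I put this down to rough detection boxes, because the pictures show them seated in their recesses.

No check failed.

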